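# Load the salt into the condiment caddy and hold the caddy up level

## Task

Stand the salt shaker upright in the empty recess of the wooden condiment caddy, lowering it onto the recess floor rather than dropping it, and let go of it. Then take the caddy by its handle bar, lift it straight up with the pepper mill and the salt shaker standing in it, and hold it still and level about 10 cm clear of the worktop: finish while holding it in the air, without setting it down. Do not tip the caddy on the way, and leave the other things on the worktop where they are.

Things in the scene. Friction and masses are not known exactly. Their poses are not given: they have to be found in the camera images.
- caddy: Loose light-wood caddy, 0.4 kg empty. Base board 120 (its x) by 260 mm (its y), its top 28 mm above the worktop. Two round recesses at x = 0: y = +85 mm (empty), y = -85 mm (pepper mill). A dark handle bar along its x crosses the middle on two uprights at x = -50 and +50 mm. Origin: centre of its underside, z up; it may stand at any yaw.
- empty_recess (a point): Centre of the floor of the empty recess, 14 mm above the caddy's underside; the recess is 61 mm across and 14 mm deep. The tall handle stands 85 mm away along the caddy's y: keep the gripper's wide direction along the caddy's x here.
- pepper_recess (a point): Centre of the floor of the recess in which the pepper mill stands.
- handle (a point): Centre of the caddy's dark handle bar, 189 mm above the caddy's underside. The bar is 124 mm long (caddy's x), 16 mm thick (caddy's y) and 26 mm high, so its top is at 202 mm; 86 mm free between the uprights below it. Grasp it from above with the fingers closing along the caddy's y.
- salt_shaker: Clear salt shaker with a grey top, 44 mm across and 90 mm tall, 0.1 kg, upright on the worktop. Origin: centre of its underside, z up.
- pepper_mill: Dark brown wooden pepper mill, 58 mm across at the foot, 170 mm tall, 0.18 kg, standing loose in its recess. Origin: centre of its underside, z up.
- gold_jar: Bystander: spice jar with a gold cap, 42 mm across, 106 mm tall, near the salt shaker. Origin: centre of its underside.
- red_jar: Bystander: spice jar with a red cap, 44 mm across, 105 mm tall, near the salt shaker. Origin: centre of its underside.
- egg_timer: Bystander: red and white kitchen timer, 66 mm across, 62 mm tall, at the back. Origin: centre of its underside.
- jam_jar: Bystander: jam jar with a white lid, 68 mm across, 90 mm tall, at the back. Origin: centre of its underside.
Not all that is in view belongs to the job. Of the things shaped like the pepper_mill, the brown one is meant.

How it is judged:
By the outcome, as a careful person would: the job done as asked, in the order asked, and still so for the second after the job is handed in, while the arm keeps its last pose, push and grip.
It also fails if it takes over 64 s, if anything falls off the work surface, if the arm or the gripper's body presses on something with over 40 N, if the wrist force passes 120 N, or if a joint passes its speed limit or range.

## Robot

A 6-joint arm with a two-finger parallel gripper is mounted at the origin on a cart in front of the work surface, level with it; the furniture and walls round the work are solid. World frame = base frame: x ahead of the robot, y to its left, z up, the work surface at z = 0. Lengths are in m, angles in rad, forces in N, time in s.
With the tool pointing down it reaches from about 0.375 to 0.9 m from the base axis. Payload 3.1 kg.
Tool frame: the origin (TCP) lies between the finger pads; the fingertips stand manip.finger_overhang ahead of it and the grasp point (between the pads) lies 5 mm behind it (manip.finger_overhang is the distance from the TCP to the fingertips, in m); z points along the fingers, y is the line along which they close (so a half turn about z gives the same grasp; the last joint's range is limited). The gripper opens to 85 mm and grips with 20 to 120 N. Pads are 22 mm wide; open, the fingers measure 114 mm over their backs; the gripper's body (76 mm by 85 mm) begins 54 mm behind the grasp point. The pads swing forward as they close: fully open they stand 13 mm farther back than shut.
Start: joints at [-1.496, 0.527, 1.433, -0, 1.181, -0.178], TCP at [0.156, -0.605, 0.245] pointing down, gripper open.
Joint ranges: [-3.08, 3.08], [-0.75, 2.2], [0.22, 2.44], [-1.43, 4.57], [0, 2.65], [-2.85, 2.85]. Speed limits (rad/s): [2.79, 2.79, 3.14, 3.14, 3.14, 3.14].

## Interface

Orientations are given as a unit quaternion [x, y, z, w].
In Python, from station import manip gives the robot as it stands.
- The arm moves only by the tool drive_tool, never from a script. Its argument "plan" is a list of rows, each a list of 7 numbers: the shift along the tool's x, y, z in m, then the turn, a rotation vector about the tool's x, y, z in degrees, then the opening, from -1 (shut) to 1 (fully open). In form: [[x, y, z, wx, wy, wz, gripper], ...]. A call has 1 to 10 rows; each row shifts and turns the commanded pose from where the row before left it, along the tool's axes as they then stand; what a row does not reach is not made up. A row lasts 1/10 s, in which the tool goes at most 50 mm and 8.59 degrees, less where a joint would pass 70% of its speed; a pose out of reach is approached as far as the arm can. A call is refused whole if a number of a shift passes 0.05 or a number of a turn 8.59, either way. A call with a gripper value outside its range is refused whole. The fingers move at their own pace and stop on an object; "newtons" is the grip in N (left out, the last holds). Time passes only in rows, so rows that do not move let the fingers close. It gives the time, the measured TCP pose, the force, the opening and the grip force at its end, in the units of the state.
- manip.sense(): the state, without advancing time (a new reading comes with each control period).
- manip.snapshot(name): name is "scene" or "side" or "wrist"; returns a dict with "image" (384x512x3 uint8, red, green, blue), "z_map" (384x512 float32, m along the optical axis (not along the pixel's ray), 0 where there is no reading), "fov_y" (degrees; the focal length in pixels is half the picture's height over the tangent of half this angle, whatever the lens; pixels are square), "cx", "cy" (the principal point, pixels), "k1" (the pictures are not rectified: a ray, as slopes to the right and down, at radius r is drawn at 1 + k1 r^2 times it, then the intrinsics apply), "extrinsics" (4x4, takes a point from camera to world coordinates); the wrist camera has in their place "mount" (4x4, takes a point from camera to tool coordinates, whose origin is the TCP and whose axes are the flange's). Camera axes: x right, y up, looking along -z (the intrinsics and any distortion apply to the point x, -y, -z); pixel columns grow to the right and rows downward; lengths in m; the calibration is good to about 2 mm. A picture is of the moment at which its call begins: read the wrist's pose just before it.
- manip.sign_off(): hands the job in; it is judged then, once.
The state is a dict: "t": time; "q": joint angles; "qd": joint speeds; "tau": joint torques, N m; "tcp_pos": TCP position; "tool_rot": TCP orientation; "force": force on the tool from outside, world axes, zero at the start; "ft_torque": the same for the moment, N m; "finger_gap": opening from 0.0 (shut) to 1.0 (fully open); "gripper_force": force on a finger pad.
Only numpy, scipy, OpenCV 4.12 (cv2) and the standard library are available. Lean on these libraries where they do the work, as an engineer would, in place of code of your own. Each camera call takes 0.05 s, during which the arm holds its last target. There are 200 camera calls.

## Working session

There is one attempt and no reset: what is moved stays moved. The work goes in short steps, Python scripts to look and compute and a tool call to move; the robot and the scene stay as the last step left them, time stands still between calls to the robot, and variables do not carry over. Pictures are saved under pics/ and viewed, at most 10 in all, crops included, and the job is handed in when it is done.

Besides the shell and the picture viewer there is one more tool, called after "Emit:" by a JSON object that holds its "name" and its "arguments". drive_tool: Moves the arm, as the interface text tells. Its arguments: {"type":"object","properties":{"plan":{"type":"array"},"newtons":{"type":"number"}},"required":["plan"]}

```bash
ls; mkdir -p pics
cat > h.py <<'E'
import numpy as np, cv2
from station import manip
from scipy.spatial.transform import Rotation as R
def shot(name):
    s=manip.sense(); d=manip.snapshot(name)
    if name=="wrist":
        T=np.eye(4); T[:3,:3]=R.from_quat(s["tool_rot"]).as_matrix(); T[:3,3]=s["tcp_pos"]
        d["T"]=T@np.array(d["mount"])
    else: d["T"]=np.array(d["extrinsics"])
    return d
def cloud(d):
    im=d["image"];h,w=im.shape[:2]; f=h/2/np.tan(np.radians(d["fov_y"])/2)
    K=np.array([[f,0,d["cx"]],[0,f,d["cy"]],[0,0,1.]])
    g=np.stack(np.meshgrid(np.arange(w),np.arange(h)),-1).reshape(-1,1,2).astype(float)
    u=cv2.undistortPoints(g,K,np.array([d["k1"],0,0,0.]),None,None).reshape(h,w,2)
    z=d["z_map"]; P=np.stack([u[...,0]*z,-u[...,1]*z,-z],-1)
    W=P@d["T"][:3,:3].T+d["T"][:3,3]; W[z==0]=np.nan
    return W
def save(d,n): cv2.imwrite("pics/"+n,d["image"][...,::-1])
E
python3 - <<'E'
from h import *
s=manip.sense(); print(s, manip.finger_overhang)
ims=[]
for n in ("scene","side","wrist"):
    d=shot(n); np.save(n+".npy",cloud(d)); np.save(n+"_im.npy",d["image"]); ims.append(d["image"]); print(n,d["T"].round(3).tolist(),d["fov_y"],d["k1"])
a=cv2.resize(np.hstack(ims[:2]),(800,300)); 
b=np.zeros((300,800,3),np.uint8); b[:,:400]=cv2.resize(ims[2],(400,300))
cv2.imwrite("pics/a.png",np.vstack([a,b])[...,::-1])
E
```

```text
pics
{'t': 0.0, 'q': array([-1.49653238e+00,  5.28489363e-01,  1.43391409e+00,  3.25197982e-05,
        1.18142377e+00, -1.78511669e-01]), 'qd': array([ 0.00065605, -0.00054424,  0.00063048,  0.00010485,  0.00026969,
       -0.00018682]), 'tau': array([-7.35890280e-04, -4.42350197e+01, -1.78026116e+01, -1.62947281e-04,
        8.46853887e-03,  1.26415225e-07]), 'tcp_pos': array([ 0.1562849 , -0.6044235 ,  0.24431561]), 'tool_rot': array([ 9.92023848e-01,  1.26045374e-01,  7.32262778e-05, -1.11498342e-03]), 'force': array([-0.05678325,  0.20669372, -0.94900975]), 'ft_torque': array([-0.05518107, -0.01621749, -0.02274266]), 'gripper_force': 0.0, 'finger_gap': 0.9993951737329051} 0.014
scene [[-0.186, 0.854, -0.485, -0.096], [-0.983, -0.164, 0.089, 0.128], [-0.004, 0.493, 0.87, 1.425], [0.0, 0.0, 0.0, 1.0]] 43.95228175134663 -0.011337793329600148
side [[-0.814, 0.328, -0.479, 0.034], [-0.58, -0.489, 0.651, 0.749], [-0.021, 0.808, 0.588, 0.861], [0.0, 0.0, 0.0, 1.0]] 46.08652615538258 -0.028140764775271204
wrist [[0.25, 0.925, 0.287, 0.229], [-0.968, 0.239, 0.073, -0.586], [-0.001, -0.296, 0.955, 0.374], [0.0, 0.0, 0.0, 1.0]] 71.64113872201649 -0.012598011914556192
```

View pics/a.png

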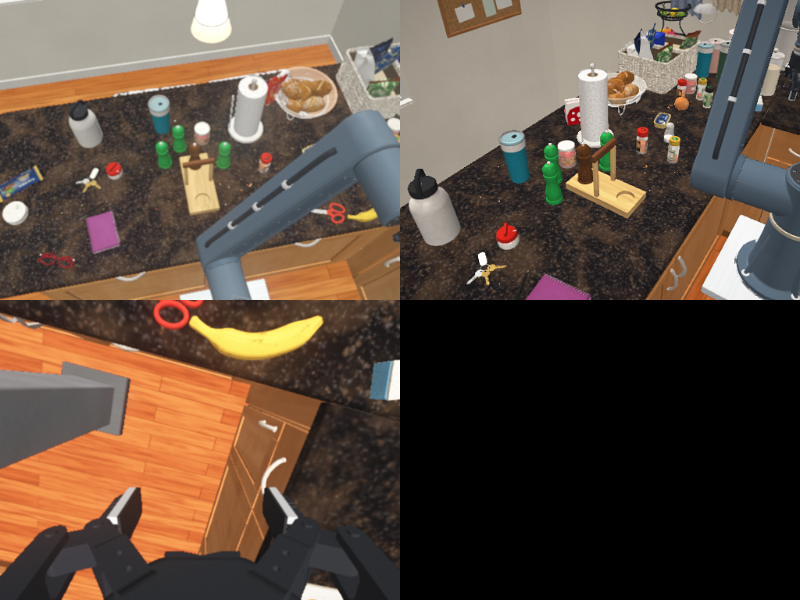

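The caddy is at about (198,185) in the scene half, with the pepper mill at its far end and green mills close by. The salt shaker is probably between the red and gold jars, so I'll enlarge that part.

Run:
```python
import numpy as np,cv2
a=np.load("scene_im.npy")[150:290,190:390]; b=np.load("side_im.npy")[120:290,180:380]
A=cv2.resize(a,(800,560),interpolation=cv2.INTER_CUBIC);B=cv2.resize(b,(700,595),interpolation=cv2.INTER_CUBIC)
cv2.imwrite("pics/b.png",A[...,::-1]);cv2.imwrite("pics/c.png",B[...,::-1])
```

```text
(no output)
```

View pics/b.png

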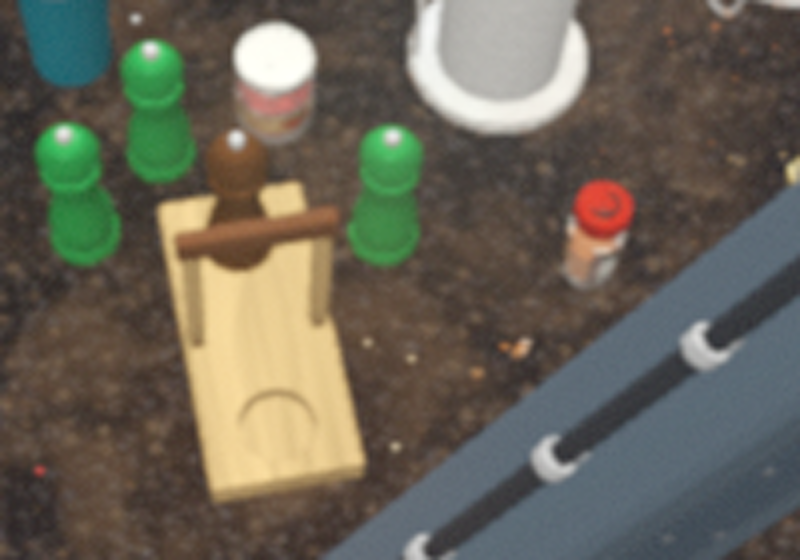

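View pics/c.png

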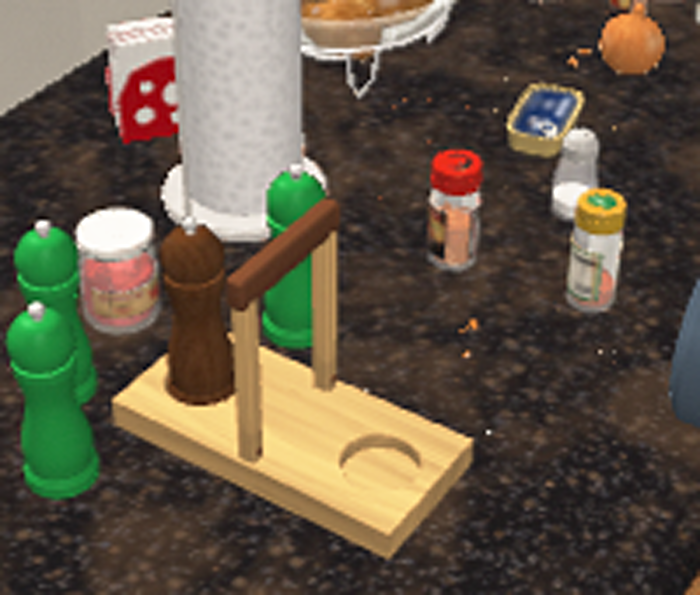

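Side crop: red cap (457,170), gold cap (600,210), shaker top (580,140) just behind the gold jar, empty recess (380,460), bar from (240,290) to (330,210). In the scene crop, recess (277,425), bar from (180,242) to (338,217) and mill knob (236,138). The arm hides the shaker there.

```bash
cat > m.py <<'E'
from h import *
S=np.load("scene.npy");D=np.load("side.npy")
def p(n,W,x,y,r=1):
    q=W[y-r:y+r+1,x-r:x+r+1].reshape(-1,3); print(n,np.nanmedian(q,0).round(4))
def sc(n,x,y): p(n,S,round(190+x/4),round(150+y/4))
def si(n,x,y): p(n,D,round(180+x/3.5),round(120+y/3.5))
for n,x,y in [("barL",185,240),("barR",330,220),("mill",236,150),("recess",277,435),("red",603,205),("greenR",390,145),("greenL",65,145),("jam",275,55)]: sc("sc "+n,x,y)
for n,x,y in [("barL",245,290),("barR",325,215),("recess",385,475),("red",457,160),("gold",600,205),("shaktop",580,140),("shakbody",575,170),("foot",570,200)]: si("si "+n,x,y)
# caddy base top
for n,W in (("scene",S),("side",D)):
    im=np.load(n+"_im.npy"); hsv=cv2.cvtColor(im,cv2.COLOR_RGB2HSV)
    m=(W[...,2]>.022)&(W[...,2]<.034)&(hsv[...,0]>8)&(hsv[...,0]<30)&(hsv[...,2]>130)
    _,lab=cv2.connectedComponents(m.astype(np.uint8)); l=np.bincount(lab[lab>0]).argmax(); q=W[lab==l]
    r=cv2.minAreaRect(q[:,:2].astype(np.float32)); print(n,"base",len(q),r,q[:,2].mean())
    m=(W[...,2]>.17)&(W[...,2]<.215)&(np.hypot(W[...,0]-r[0][0],W[...,1]-r[0][1])<.075)
    q=W[m]; r2=cv2.minAreaRect(q[:,:2].astype(np.float32)); print(" bar",len(q),r2,np.percentile(q[:,2],[5,50,95]))
# things in side in the jar area
W=D; c=D[round(120+140/3.5),round(180+580/3.5)]
for n,c0,R0 in (("shaker",None,None),):
    m=(W[...,2]>.015)&(W[...,2]<.12); l,lab,st,ce=cv2.connectedComponentsWithStats(m.astype(np.uint8))
    for i in range(1,l):
        if st[i,4]>60:
            q=W[lab==i]; print(ce[i].round(),st[i,4],np.percentile(q,2,0).round(3),np.percentile(q,98,0).round(3))
E
python3 m.py
```

```text
sc barL [0.5725 0.063  0.2022]
sc barR [ 0.5685 -0.044   0.1999]
sc mill [0.6573 0.009  0.1725]
sc recess [0.4845 0.0106 0.0153]
sc red [ 0.5937 -0.2771  0.1064]
sc greenR [ 0.648  -0.1129  0.1623]
sc greenL [0.6978 0.1385 0.1584]
sc jam [ 0.7919 -0.0487  0.0916]
si barL [0.5693 0.0661 0.1939]
si barR [ 0.5707 -0.0357  0.1989]
si recess [0.4873 0.0079 0.0147]
si red [ 0.5949 -0.2771  0.1063]
si gold [ 0.4624 -0.2815  0.1058]
si shaktop [ 0.535  -0.3956  0.0872]
si shakbody [ 0.5359 -0.3901  0.054 ]
si foot [ 0.5328 -0.3867  0.027 ]
scene base 1569 ((0.5465471744537354, 0.011399731040000916), (0.20605666935443878, 0.12061840295791626), 0.15903575718402863) 0.02845227351731123
 bar 332 ((0.5743482112884521, 0.01197667047381401), (0.018674639984965324, 0.12207888811826706), 1.090745449066162) [0.17981095 0.19943739 0.20569283]
side base 2119 ((0.5779076218605042, 0.009432613849639893), (0.2630237340927124, 0.12611310184001923), 0.23973201215267181) 0.027958621793508984
 bar 429 ((0.5819477438926697, 0.01786290854215622), (0.10527809709310532, 0.09796980023384094), 40.851898193359375) [0
[... 426 characters left out ...]
502 -0.846  0.017] [ 0.597 -0.758  0.108]
[460. 132.] 106 [ 0.287 -0.942  0.015] [ 0.319 -0.858  0.047]
[220. 140.] 561 [ 0.945 -0.331  0.018] [ 1.024 -0.264  0.11 ]
[344. 173.] 964 [ 0.446 -0.563  0.017] [ 0.66  -0.27   0.107]
[247. 166.] 888 [ 0.759 -0.273  0.016] [ 0.842 -0.177  0.118]
[309. 178.] 427 [ 0.575 -0.291  0.018] [ 0.616 -0.252  0.108]
[204. 216.] 1392 [ 0.68  -0.067  0.017] [0.819 0.161 0.118]
[262. 238.] 3517 [ 0.448 -0.098  0.016] [0.697 0.07  0.111]
[150. 215.] 762 [0.853 0.099 0.017] [0.903 0.16  0.118]
[ 50. 290.] 1679 [0.843 0.407 0.017] [0.902 0.506 0.118]
[137. 302.] 646 [0.665 0.328 0.016] [0.721 0.385 0.063]
[478. 346.] 2933 [-0.062  0.01   0.016] [0.072 0.073 0.118]
```

Both views agree on the caddy: centre about (0.576, 0.010), its y along the world x, and the empty recess at (0.49, 0.010). The shaker stands at about (0.545, -0.41), so I'll hover there and look with the wrist camera.

Emit:
{"name": "drive_tool", "arguments": {"plan": [[0.03, -0.007, 0, 0, 0, 0, 1], [0.045, -0.01, 0, 0, 0, 0, 1], [0.045, -0.01, 0, 0, 0, 0, 1], [0.045, -0.01, 0, 0, 0, 0, 1], [0.045, -0.01, 0, 0, 0, 0, 1], [0.045, -0.01, 0, 0, 0, 0, 1], [0.045, -0.01, 0, 0, 0, 0, 1], [0.045, -0.01, 0, 0, 0, 0, 1], [0.045, -0.01, 0, 0, 0, 0, 1], [0.025, -0.005, 0, 0, 0, 0, 1]]}}

```text
t: 1.15
tcp_pos: [0.5381, -0.4096, 0.2449]
tool_rot: [0.992, 0.128, 0.0, -0.0]
force: [-0.2, -0.8, 0.1]
finger_gap: 0.999
gripper_force: 0.0
```

Emit:
{"name": "drive_tool", "arguments": {"plan": [[0, 0, 0, 0, 0, 0, 1], [0, 0, 0, 0, 0, 0, 1], [0, 0, 0, 0, 0, 0, 1]]}}

```text
t: 1.45
tcp_pos: [0.534, -0.4127, 0.245]
tool_rot: [0.992, 0.126, -0.001, -0.0]
force: [0.0, -0.5, -0.1]
finger_gap: 1.002
gripper_force: 0.0
```

Run:
```python
from h import *
s=manip.sense(); print(s["tcp_pos"],s["tool_rot"],s["t"])
d=shot("wrist"); W=cloud(d); np.save("w1.npy",W); save(d,"w1.png")
e=shot("scene"); V=cloud(e); np.save("scene2.npy",V)
cv2.imwrite("pics/w1.png",np.hstack([cv2.resize(d["image"],(440,330)),cv2.resize(e["image"][150:290,250:410],(360,315)).repeat(1,0)[:315] if 0 else cv2.resize(e["image"][150:290,250:410],(360,330))])[...,::-1])
for n,w in (("w",W),("scene",V)):
    m=(np.abs(w[...,0]-.53)<.12)&(np.abs(w[...,1]+.37)<.13)&(w[...,2]>.06)&(w[...,2]<.12)
    l,lab,st,ce=cv2.connectedComponentsWithStats(m.astype(np.uint8))
    for i in range(1,l):
        if st[i,4]>15:
            q=w[lab==i]; print(n,ce[i].round(),st[i,4],np.percentile(q,3,0).round(3),np.percentile(q,97,0).round(3))
```

```text
[ 0.53398161 -0.41273318  0.24497692] [ 9.92087422e-01  1.25547480e-01 -5.56593200e-04 -2.60925673e-04] 1.45
w [144.  90.] 2313 [ 0.577 -0.299  0.066] [ 0.616 -0.26   0.108]
w [254. 173.] 771 [ 0.524 -0.421  0.062] [ 0.553 -0.392  0.091]
w [143. 212.] 1667 [ 0.448 -0.312  0.064] [ 0.484 -0.276  0.108]
scene [339. 204.] 226 [ 0.573 -0.292  0.063] [ 0.612 -0.253  0.111]
scene [382. 215.] 109 [ 0.52  -0.417  0.062] [ 0.547 -0.387  0.092]
scene [355. 240.] 219 [ 0.443 -0.306  0.065] [ 0.48  -0.269  0.109]
```

View pics/w1.png

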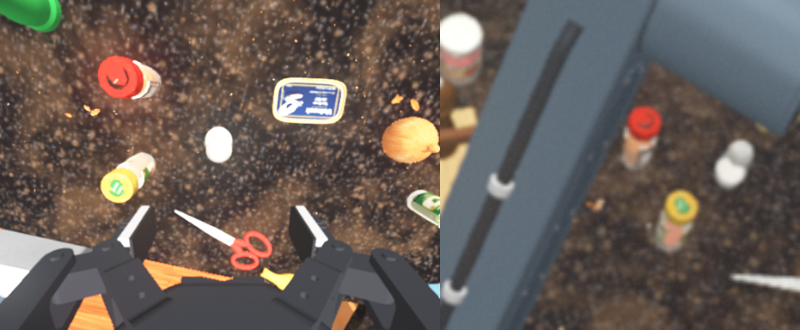

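The wrist view shows the white-and-grey shaker at (218,145), well clear of the red jar (130,78) and gold jar (125,180). Wrist and scene cameras put it within 5 mm of each other, with its top at 0.091. I'll check its profile and work out the move.

Run:
```python
from h import *
for f in ("side.npy","w1.npy","scene2.npy"):
    W=np.load(f); T={"side.npy":(.034,.749),"w1.npy":(.607,-.395),"scene2.npy":(-.096,.128)}[f]
    c=np.array([.537,-.406]); v=c-T; v/=np.linalg.norm(v); n=np.array([-v[1],v[0]])
    for z in range(10,95,10):
        m=(np.abs(W[...,2]-z/1000)<.005)&(np.hypot(*(W[...,:2]-c).transpose(2,0,1))<.04)
        q=W[m][:,:2]-c
        if len(q)>3: print(f,z,len(q),"perp",np.percentile(q@n,[2,98]).round(4),"near",np.percentile(q@v,5).round(4))
s=manip.sense(); r=R.from_quat(s["tool_rot"]); print(s["tcp_pos"],r.inv().apply(np.array([.537,-.406,.048])-s["tcp_pos"]))
```

```text
side.npy 10 18 perp [0.0039 0.0249] near -0.021
side.npy 20 17 perp [0.0017 0.0255] near -0.0196
side.npy 30 17 perp [0.0023 0.0224] near -0.0232
side.npy 40 38 perp [-0.0153  0.024 ] near -0.0222
side.npy 50 37 perp [-0.0143  0.0217] near -0.0207
side.npy 60 30 perp [-0.0133  0.0192] near -0.0176
side.npy 70 29 perp [-0.0122  0.0198] near -0.0187
side.npy 80 32 perp [-0.0114  0.0176] near -0.0171
side.npy 90 32 perp [-0.0089  0.0147] near -0.0147
w1.npy 10 7 perp [-0.0138  0.0042] near -0.0218
w1.npy 20 11 perp [-0.0162  0.0079] near -0.0227
w1.npy 30 43 perp [-0.0208  0.0199] near -0.0227
w1.npy 40 109 perp [-0.021   0.0202] near -0.0217
w1.npy 50 111 perp [-0.019   0.0184] near -0.0197
w1.npy 60 97 perp [-0.017   0.0166] near -0.0179
w1.npy 70 30 perp [-0.0148  0.0144] near -0.0166
w1.npy 80 234 perp [-0.0153  0.0169] near -0.016
w1.npy 90 462 perp [-0.0114  0.0128] near -0.0112
scene2.npy 10 31 perp [-0.0371  0.0323] near -0.0281
scene2.npy 20 19 perp [-0.0141  0.0236] near -0.0231
scene2.npy 30 17 perp [-0.017  0.023] near -0.0223
scene2.npy 40 30 perp [-0.0167  0.0224] near -0.0233
scene2.npy 50 28 perp [-0.0153  0.02  ] near -0.0212
scene2.npy 60 22 perp [-0.0125  0.0186] near -0.0207
scene2.npy 70 14 perp [-0.0131  0.0173] near -0.0187
scene2.npy 80 45 perp [-0.0147  0.0163] near -0.0169
scene2.npy 90 40 perp [-0.0089  0.0135] near -0.0142
[ 0.53384179 -0.41314995  0.24526218] [ 0.00493177 -0.00608024  0.19726168]
```

Emit:
{"name": "drive_tool", "arguments": {"plan": [[0.005, -0.006, 0.015, 0, 0, 0, 1], [0, 0, 0.03, 0, 0, 0, 1], [0, 0, 0.035, 0, 0, 0, 1], [0, 0, 0.035, 0, 0, 0, 1], [0, 0, 0.03, 0, 0, 0, 1], [0, 0, 0.025, 0, 0, 0, 1], [0, 0, 0.015, 0, 0, 0, 1], [0, 0, 0.01, 0, 0, 0, 1], [0, 0, 0.005, 0, 0, 0, 1], [0, 0, 0, 0, 0, 0, 1]]}}

```text
t: 2.55
tcp_pos: [0.5385, -0.4056, 0.0455]
tool_rot: [0.992, 0.126, 0.0, 0.0]
force: [-0.1, 0.0, 0.3]
finger_gap: 1.001
gripper_force: 0.0
```

Emit:
{"name": "drive_tool", "arguments": {"plan": [[0, 0, 0, 0, 0, 0, 0.3], [0, 0, 0, 0, 0, 0, -1], [0, 0, 0, 0, 0, 0, -1], [0, 0, 0, 0, 0, 0, -1], [0, 0, 0, 0, 0, 0, -1], [0, 0, 0, 0, 0, 0, -1], [0, 0, 0, 0, 0, 0, -1], [0, 0, 0, 0, 0, 0, -1]], "newtons": 30}}

```text
t: 3.35
tcp_pos: [0.5389, -0.4052, 0.0466]
tool_rot: [0.992, 0.126, 0.0, 0.0]
force: [-1.4, 1.6, 6.5]
finger_gap: 0.458
gripper_force: 30.0
```

Emit:
{"name": "drive_tool", "arguments": {"plan": [[0, 0, -0.005, 0, 0, 0, -1], [0, 0, -0.01, 0, 0, 0, -1], [0, 0, -0.02, 0, 0, 0, -1], [0, 0, -0.025, 0, 0, 0, -1], [0, 0, -0.03, 0, 0, 0, -1], [0, 0, -0.03, 0, 0, 0, -1], [0, 0, -0.025, 0, 0, 0, -1], [0, 0, -0.02, 0, 0, 0, -1], [0, 0, -0.01, 0, 0, 0, -1], [0, 0, -0.005, 0, 0, 0, -1]]}}

```text
t: 4.35
tcp_pos: [0.5387, -0.4054, 0.2266]
tool_rot: [0.992, 0.126, 0.001, 0.001]
force: [-0.3, 0.4, -1.3]
finger_gap: 0.462
gripper_force: 29.9
```

Run:
```python
from h import *
s=manip.sense(); print(s["tcp_pos"],s["force"],s["finger_gap"])
r=R.from_quat(s["tool_rot"])
print("to recess hover",r.inv().apply(np.array([.40,.010,.225])-s["tcp_pos"]),"yaw deg",np.degrees(np.arctan2(r.as_matrix()[1,1],r.as_matrix()[0,1])))
e=shot("side"); W=cloud(e)
m=(np.hypot(W[...,0]-s["tcp_pos"][0],W[...,1]-s["tcp_pos"][1])<.035)&(W[...,2]<.25)&(W[...,2]>.1)
q=W[m]; print(len(q), np.percentile(q[:,2],[0,1,2,5]) )
for z in np.arange(.14,.24,.01):
    k=q[np.abs(q[:,2]-z)<.005]; print(z.round(3),len(k),k.mean(0).round(3) if len(k) else "")
cv2.imwrite("pics/g.png",cv2.resize(e["image"][60:260,220:440],(660,600))[...,::-1])
```

```text
[ 0.53866394 -0.40539021  0.2266065 ] [-0.2575094   0.36302362 -1.26432257] 0.46193322188901753
to recess hover [-0.03036345 -0.43687133  0.00089257] yaw deg -75.51586086174977
248 [0.18266214 0.18435408 0.18492524 0.18698615]
0.14 0 
0.15 0 
0.16 0 
0.17 0 
0.18 6 [ 0.539 -0.388  0.184]
0.19 41 [ 0.537 -0.39   0.19 ]
0.2 35 [ 0.534 -0.391  0.2  ]
0.21 40 [ 0.535 -0.391  0.21 ]
0.22 37 [ 0.532 -0.39   0.22 ]
0.23 37 [ 0.53  -0.387  0.229]
```

View pics/g.png

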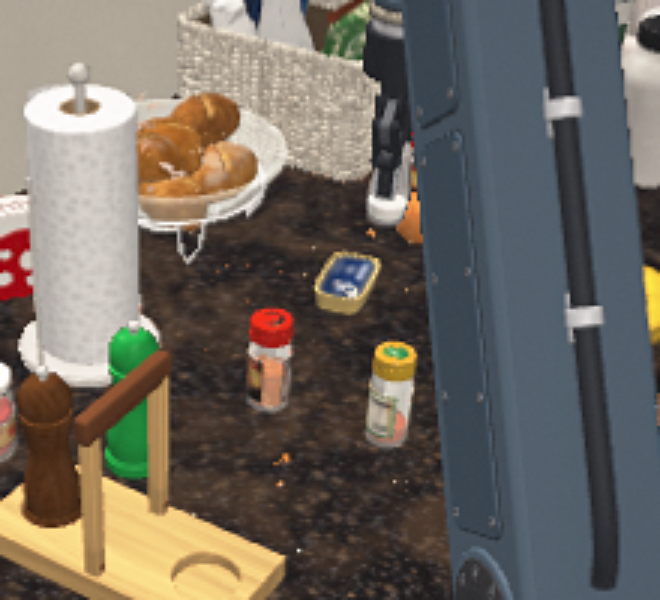

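The shaker hangs upright between the pads (385,205), clear of everything. Next I'll turn square to the caddy and move to a point in front of the recess for a wrist look.

Emit:
{"name": "drive_tool", "arguments": {"plan": [[0, -0.01, -0.01, 0, 0, 4.5, -1], [0, -0.02, -0.005, 0, 0, 5.5, -1], [-0.01, -0.03, 0, 0, 0, 4.5, -1], [-0.015, -0.04, 0, 0, 0, 0, -1], [-0.015, -0.04, 0, 0, 0, 0, -1], [-0.015, -0.04, 0, 0, 0, 0, -1], [-0.015, -0.04, 0, 0, 0, 0, -1], [-0.015, -0.04, 0, 0, 0, 0, -1], [-0.01, -0.04, 0, 0, 0, 0, -1], [-0.01, -0.04, 0, 0, 0, 0, -1]]}}

```text
t: 5.4
tcp_pos: [0.4238, -0.0649, 0.2394]
tool_rot: [1.0, -0.001, -0.001, -0.001]
force: [0.6, 0.5, -1.5]
finger_gap: 0.462
gripper_force: 30.0
```

Emit:
{"name": "drive_tool", "arguments": {"plan": [[-0.005, -0.03, 0, 0, 0, 0, -1], [0, -0.02, 0, 0, 0, 0, -1], [0, -0.01, 0, 0, 0, 0, -1], [0, 0, 0, 0, 0, 0, -1], [0, 0, 0, 0, 0, 0, -1], [0, 0, 0, 0, 0, 0, -1]]}}

```text
t: 6.0
tcp_pos: [0.4207, -0.0076, 0.2401]
tool_rot: [1.0, -0.001, -0.0, 0.0]
force: [0.4, 0.0, -1.1]
finger_gap: 0.457
gripper_force: 30.0
```

```bash
cat > look.py <<'E'
from h import *
import sys
s=manip.sense(); print(s["tcp_pos"],s["tool_rot"],s["force"],s["finger_gap"]); r=R.from_quat(s["tool_rot"]); print(r.as_matrix().round(4)[:,1])
d=shot("wrist"); W=cloud(d); np.save("w2.npy",W); np.save("w2_im.npy",d["image"]); cv2.imwrite("pics/"+sys.argv[1],cv2.resize(d["image"],(800,600))[...,::-1])
E
python3 look.py w2.png
```

```text
[ 0.42069268 -0.00759478  0.2401471 ] [ 9.99999747e-01 -6.95163298e-04 -1.99867743e-05  1.50180380e-04] [ 0.38299391  0.00800601 -1.07982804] 0.4574089331593851
[-1.4e-03 -1.0e+00  3.0e-04]
```

View pics/w2.png

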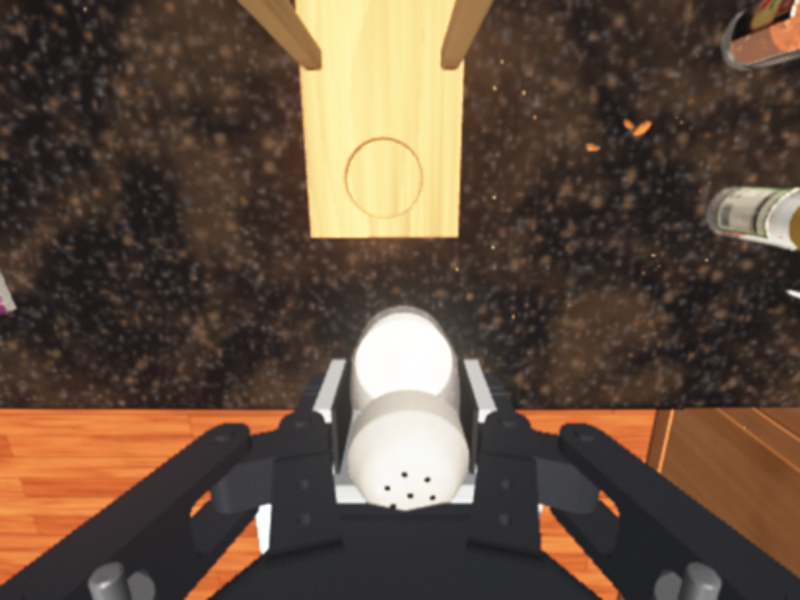

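The recess rim is at (384,178), spanning columns 346–422, with the base's front edge at row 237. The shaker sits centred between the pads. Next I'll compute the rim centre and where the shaker sits in the gripper.

Run:
```python
from h import *
W=np.load("w2.npy"); k=.64
def P(x,y):
    j,i=int(round(x*k)),int(round(y*k)); return np.nanmedian(W[i-1:i+2,j-1:j+2].reshape(-1,3),0)
for n,x,y in [("rimL",342,178),("rimR",426,178),("rimT",384,134),("rimB",384,221),("floor",384,180),("edge bl",316,232),("edge br",454,232),("edge tl",307,90),("edge tr",458,90)]: print(n,P(x,y).round(4))
hsv=cv2.cvtColor(np.load("w2_im.npy"),cv2.COLOR_RGB2HSV)
m=(W[...,2]>.02)&(W[...,2]<.036)&(W[...,0]<.55)&(np.abs(W[...,1])<.12); q=W[m]
print("base",cv2.minAreaRect(q[:,:2].astype(np.float32)),np.median(q[:,2]))
L=[];
for x in np.arange(.46,.54,.02):
    a=q[np.abs(q[:,0]-x)<.01]; print(x.round(2),np.percentile(a[:,1],[.5,99.5]).round(4),a[:,1].mean().round(4))
m=(W[...,2]<.020)&(W[...,2]>.010)&(np.hypot(W[...,0]-.49,W[...,1]-.008)<.028);q=W[m];print("floor",len(q),q.mean(0),cv2.minEnclosingCircle(q[:,:2].astype(np.float32)))
s=np.array([.4207,-.0076])
m=(np.hypot(W[...,0]-s[0],W[...,1]-s[1])<.03)&(W[...,2]>.18)&(W[...,2]<.3)
for z in np.arange(.185,.295,.01):
    a=W[m&(np.abs(W[...,2]-z)<.005)]
    if len(a)>5: print(z.round(3),len(a),a.min(0).round(4),a.max(0).round(4))
```

```text
rimL [0.4914 0.0408 0.0291]
rimR [ 0.4913 -0.0256  0.0295]
rimT [0.5235 0.0071 0.0291]
rimB [0.4584 0.0081 0.0283]
floor [0.4899 0.0082 0.0148]
edge bl [0.4498 0.0644 0.0287]
edge br [ 0.4494 -0.049   0.0295]
edge tl [0.5544 0.0649 0.0279]
edge tr [ 0.554  -0.0481  0.0285]
base ((0.4978017210960388, 0.0092831552028656), (0.12072499096393585, 0.10438796132802963), 89.98159790039062) 0.028967433412902144
0.46 [-0.0503  0.0685] 0.0092
0.48 [-0.0508  0.0687] 0.009
0.5 [-0.0509  0.0688] 0.0085
0.52 [-0.0504  0.0689] 0.0099
0.54 [-0.0506  0.0687] 0.0091
floor 1549 [0.49054683 0.00802405 0.0150585 ] ((0.48995330929756165, 0.008017906919121742), 0.02804967202246189)
0.195 23 [ 0.4312 -0.0209  0.1984] [0.4408 0.0099 0.1999]
0.205 183 [ 0.4301 -0.0243  0.2   ] [0.4413 0.0104 0.21  ]
0.215 216 [ 0.4308 -0.0257  0.21  ] [0.442  0.0114 0.22  ]
0.225 462 [ 0.4279 -0.0275  0.2201] [0.4425 0.0128 0.23  ]
0.235 992 [ 0.4087 -0.0369  0.23  ] [0.4415 0.0215 0.24  ]
0.245 1345 [ 0.4095 -0.0367  0.24  ] [0.4398 0.0217 0.25  ]
0.255 1469 [ 0.4092 -0.0368  0.25  ] [0.4378 0.0217 0.26  ]
0.265 1598 [ 0.4091 -0.0359  0.26  ] [0.4363 0.0205 0.27  ]
0.275 2559 [ 0.4111 -0.0352  0.27  ] [0.4361 0.0202 0.28  ]
0.285 2602 [ 0.4119 -0.0353  0.28  ] [0.4335 0.0203 0.2882]
```

Emit:
{"name": "drive_tool", "arguments": {"plan": [[0.01, -0.003, 0, 0, 0, 0, -1], [0.02, -0.005, 0, 0, 0, 0, -1], [0.02, -0.004, 0, 0, 0, 0, -1], [0.015, -0.003, 0, 0, 0, 0, -1], [0.005, -0.001, 0, 0, 0, 0, -1], [0, 0, 0.01, 0, 0, 0, -1], [0, 0, 0.02, 0, 0, 0, -1], [0, 0, 0.03, 0, 0, 0, -1], [0, 0, 0.03, 0, 0, 0, -1], [0, 0, 0.02, 0, 0, 0, -1]]}}

```text
t: 7.05
tcp_pos: [0.4881, 0.0094, 0.1281]
tool_rot: [1.0, -0.0, -0.002, -0.0]
force: [-0.8, 0.7, -0.6]
finger_gap: 0.458
gripper_force: 30.0
```

Emit:
{"name": "drive_tool", "arguments": {"plan": [[0, 0, 0.02, 0, 0, 0, -1], [0, 0, 0.015, 0, 0, 0, -1], [0, 0, 0.01, 0, 0, 0, -1], [0, 0, 0.005, 0, 0, 0, -1], [0, 0, 0, 0, 0, 0, -1], [0, 0, 0, 0, 0, 0, -1]]}}

```text
t: 7.65
tcp_pos: [0.4905, 0.0092, 0.0807]
tool_rot: [1.0, -0.0, 0.0, 0.0]
force: [1.4, 0.2, -0.7]
finger_gap: 0.46
gripper_force: 30.0
```

Run:
```python
from h import *
s=manip.sense(); print(s["tcp_pos"],s["tool_rot"],s["force"],s["finger_gap"])
d=shot("wrist"); a=d["image"][100:384,120:400]; e=shot("side"); b=e["image"][120:300,160:400]
W=cloud(d); m=(W[...,2]<.020)&(W[...,2]>.010)&(np.hypot(W[...,0]-.49,W[...,1]-.008)<.028); print("floor seen",W[m].min(0),W[m].max(0)) if m.sum() else None
cv2.imwrite("pics/p.png",np.hstack([cv2.resize(a,(400,400)),cv2.resize(b,(400,400))])[...,::-1])
```

```text
[0.49053286 0.00923887 0.08070996] [ 9.99999910e-01 -1.52769513e-04  3.84798770e-04  9.45396840e-05] [ 1.36906366  0.18458545 -0.69820618] 0.46015779648963484
floor seen [ 0.47702717 -0.01966022  0.01307909] [0.51769625 0.03577183 0.01680972]
```

View pics/p.png

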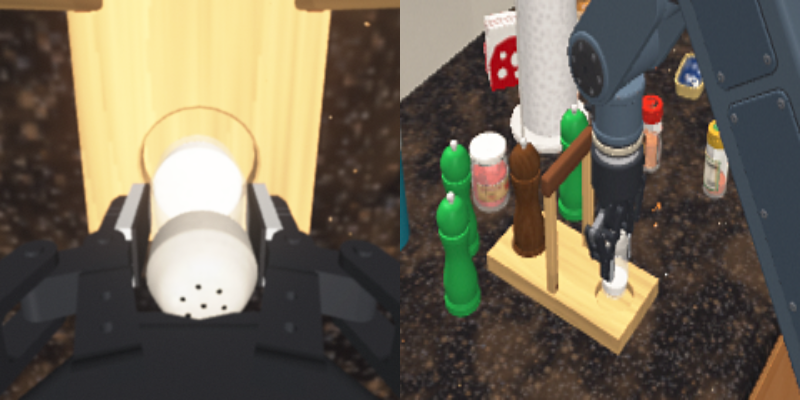

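The shaker is centred over the rim (columns 142–256, shaker at 198) with about 20 mm left to go. I'll lower it slowly.

Emit:
{"name": "drive_tool", "arguments": {"plan": [[0, 0, 0.003, 0, 0, 0, -1], [0, 0, 0.004, 0, 0, 0, -1], [0, 0, 0.004, 0, 0, 0, -1], [0, 0, 0.003, 0, 0, 0, -1], [0, 0, 0.002, 0, 0, 0, -1], [0, 0, 0.001, 0, 0, 0, -1], [0, 0, 0, 0, 0, 0, -1], [0, 0, 0, 0, 0, 0, -1]]}}

```text
t: 8.55
tcp_pos: [0.4904, 0.0093, 0.0633]
tool_rot: [1.0, -0.0, 0.0, 0.0]
force: [-0.4, 0.1, -0.8]
finger_gap: 0.459
gripper_force: 30.0
```

Emit:
{"name": "drive_tool", "arguments": {"plan": [[0, 0, 0.001, 0, 0, 0, -1], [0, 0, 0.001, 0, 0, 0, -1], [0, 0, 0, 0, 0, 0, -1], [0, 0, 0, 0, 0, 0, -1]]}}

```text
t: 8.95
tcp_pos: [0.4903, 0.0093, 0.0613]
tool_rot: [1.0, -0.0, 0.0, 0.0]
force: [0.5, -0.3, -0.8]
finger_gap: 0.455
gripper_force: 30.0
```

Emit:
{"name": "drive_tool", "arguments": {"plan": [[0, 0, 0.0005, 0, 0, 0, -1], [0, 0, 0.0005, 0, 0, 0, -1], [0, 0, 0, 0, 0, 0, -1], [0, 0, 0, 0, 0, 0, -1]]}}

```text
t: 9.35
tcp_pos: [0.4905, 0.0093, 0.0606]
tool_rot: [1.0, -0.0, 0.0, 0.0]
force: [-0.0, -0.6, 4.5]
finger_gap: 0.457
gripper_force: 30.7
```

Emit:
{"name": "drive_tool", "arguments": {"plan": [[0, 0, 0.0005, 0, 0, 0, -1], [0, 0, 0, 0, 0, 0, -1], [0, 0, 0, 0, 0, 0, -1]]}}

```text
t: 9.65
tcp_pos: [0.4907, 0.0093, 0.0606]
tool_rot: [1.0, -0.0, 0.001, 0.0]
force: [-0.4, 0.7, 8.1]
finger_gap: 0.458
gripper_force: 31.3
```

The shaker has touched the floor at the expected height. Releasing gently and rising.

Emit:
{"name": "drive_tool", "arguments": {"plan": [[0, 0, -0.0005, 0, 0, 0, 0.1], [0, 0, 0, 0, 0, 0, 0.3], [0, 0, 0, 0, 0, 0, 0.6], [0, 0, 0, 0, 0, 0, 0.8], [0, 0, 0, 0, 0, 0, 0.8], [0, 0, 0, 0, 0, 0, 0.8]]}}

```text
t: 10.25
tcp_pos: [0.4903, 0.0093, 0.0602]
tool_rot: [1.0, -0.0, -0.0, -0.0]
force: [0.6, 0.8, 0.0]
finger_gap: 0.9
gripper_force: 0.0
```

Emit:
{"name": "drive_tool", "arguments": {"plan": [[0, 0, -0.01, 0, 0, 0, 0.8], [0, 0, -0.02, 0, 0, 0, 0.8], [0, 0, -0.035, 0, 0, 0, 0.8], [0, 0, -0.045, 0, 0, 0, 0.8], [0, 0, -0.045, 0, 0, 0, 0.8], [0, 0, -0.045, 0, 0, 0, 0.8], [0, 0, -0.045, 0, 0, 0, 0.8], [0, 0, -0.03, 0, 0, 0, 0.8], [0, 0, -0.01, 0, 0, 0, 0.8], [0, 0, 0, 0, 0, 0, 0.8]]}}

```text
t: 11.25
tcp_pos: [0.4906, 0.0093, 0.347]
tool_rot: [1.0, -0.0, 0.002, 0.0]
force: [-0.3, -0.4, 0.1]
finger_gap: 0.9
gripper_force: 0.0
```

Emit:
{"name": "drive_tool", "arguments": {"plan": [[0, 0, 0, 0, 0, 0, 0.8], [0, 0, 0, 0, 0, 0, 0.8]]}}

```text
t: 11.45
tcp_pos: [0.4891, 0.0096, 0.3433]
tool_rot: [1.0, -0.0, -0.002, -0.0]
force: [-0.7, -0.5, -0.6]
finger_gap: 0.901
gripper_force: 0.0
```

```bash
python3 look.py w3.png
python3 - <<'E'
from h import *
W=np.load("w2.npy"); 
m=(W[...,2]>.196)&(W[...,2]<.212)&(np.abs(W[...,0]-.575)<.05)&(np.abs(W[...,1]-.01)<.1);q=W[m][:,:2].astype(np.float32);print("bar",len(q),cv2.minAreaRect(q),W[m].min(0),W[m].max(0))
m=(W[...,2]>.06)&(W[...,2]<.115)&(np.abs(W[...,0]-.49)<.04)&(np.abs(W[...,1]-.01)<.04);q=W[m];print("shaker",len(q),q.min(0),q.max(0))
m=(W[...,2]>.10)&(W[...,2]<.196)&(np.abs(W[...,0]-.66)<.05)&(np.abs(W[...,1]-.01)<.04);q=W[m];print("mill",len(q),q.min(0) if len(q) else '',q.max(0) if len(q) else '')
E
```

```text
[0.4891007  0.00955576 0.3432888 ] [ 9.99997374e-01 -1.99448332e-04 -2.23253918e-03 -4.78118106e-04] [-0.70303722 -0.50263325 -0.62617611] 0.9005349770736829
[-4.e-04 -1.e+00 -1.e-03]
bar 2211 ((0.5753503441810608, 0.00921725481748581), (0.12411873042583466, 0.015691440552473068), 89.96186828613281) [ 0.56751734 -0.05284307  0.1961238 ] [0.58323457 0.0712756  0.20521705]
shaker 580 [ 0.4722492  -0.00971516  0.06012035] [0.50874227 0.02779199 0.10543614]
mill 1653 [ 0.63947651 -0.01681192  0.10009895] [0.67150633 0.03277927 0.18548388]
```

View pics/w3.png

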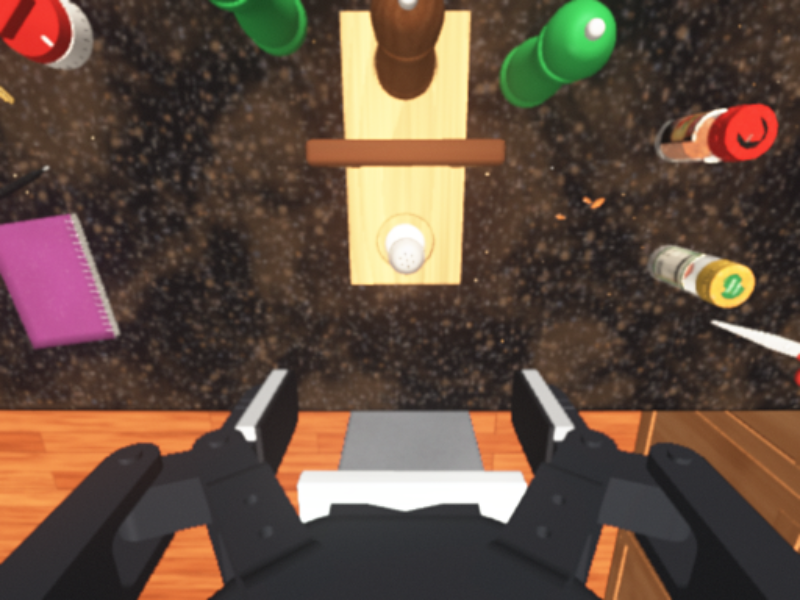

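The shaker stands upright in the recess (405,250), its top at 0.105. The bar spans columns 307–504 at row 152, with its centre at (0.5754, 0.0092) and its top about 0.204. I'll move above it and turn 90°.

Emit:
{"name": "drive_tool", "arguments": {"plan": [[0.015, 0, 0, 0, 0, 0, 0.05], [0.025, 0, 0, 0, 0, 0, 0.05], [0.025, 0, 0, 0, 0, 0, 0.05], [0.015, 0, 0, 0, 0, 0, 0.05], [0.005, 0, 0, 0, 0, 0, 0.05], [0, 0, 0, 0, 0, 4, 0.05], [0, 0, 0, 0, 0, 8, 0.05], [0, 0, 0, 0, 0, 8, 0.05], [0, 0, 0, 0, 0, 8, 0.05], [0, 0, 0, 0, 0, 8, 0.05]]}}

```text
t: 12.5
tcp_pos: [0.5742, 0.0094, 0.3442]
tool_rot: [0.95, -0.312, -0.001, 0.0]
force: [0.1, 0.3, -0.4]
finger_gap: 0.524
gripper_force: 0.0
```

Emit:
{"name": "drive_tool", "arguments": {"plan": [[0, 0, 0, 0, 0, 8, 0.05], [0, 0, 0, 0, 0, 8, 0.05], [0, 0, 0, 0, 0, 8, 0.05], [0, 0, 0, 0, 0, 8, 0.05], [0, 0, 0, 0, 0, 8, 0.05], [0, 0, 0, 0, 0, 8, 0.05], [0, 0, 0, 0, 0, 6, 0.05], [0, 0, 0, 0, 0, 0, 0.05], [0, 0, 0, 0, 0, 0, 0.05], [0, 0, 0, 0, 0, 0, 0.05]]}}

```text
t: 13.5
tcp_pos: [0.5684, -0.0157, 0.3439]
tool_rot: [0.721, -0.692, -0.008, -0.013]
force: [1.3, 0.2, -0.2]
finger_gap: 0.522
gripper_force: 0.0
```

Run:
```python
from h import *
s=manip.sense(); r=R.from_quat(s["tool_rot"]); print(s["tcp_pos"],s["q"],s["finger_gap"]); print(r.as_matrix().round(4))
d=shot("wrist"); W=cloud(d)
m=(W[...,2]>.196)&(W[...,2]<.212)&(np.abs(W[...,0]-.575)<.03)&(np.abs(W[...,1]-.01)<.1);q=W[m];print("bar",cv2.minAreaRect(q[:,:2].astype(np.float32)),np.median(q[:,2]))
print(r.inv().apply(np.array([.5755,.0092,.184])-s["tcp_pos"]))
```

```text
[ 0.5684063  -0.01571704  0.34390697] [-0.2394633   0.34821404  1.45269063  0.03105345  1.34105484  2.85400836] 0.5224252897456519
[[ 0.0411 -0.9991  0.0069]
 [-0.9987 -0.0409  0.0294]
 [-0.0291 -0.0081 -0.9995]]
bar ((0.5757153034210205, 0.008303489536046982), (0.015996741130948067, 0.12229451537132263), 0.09341830015182495) 0.20258060153153323
[-0.01993663 -0.00680848  0.1606163 ]
```

Joint 6 has reached its stop, so I'll turn back the other way, a half turn to the equivalent grasp.

Emit:
{"name": "drive_tool", "arguments": {"plan": [[0, 0, 0, 0, 0, -4, 0.05], [0, 0, 0, 0, 0, -8, 0.05], [0, 0, 0, 0, 0, -8, 0.05], [0, 0, 0, 0, 0, -8, 0.05], [0, 0, 0, 0, 0, -8, 0.05], [0, 0, 0, 0, 0, -8, 0.05], [0, 0, 0, 0, 0, -8, 0.05], [0, 0, 0, 0, 0, -8, 0.05], [0, 0, 0, 0, 0, -8, 0.05], [0, 0, 0, 0, 0, -8, 0.05]]}}

```text
t: 14.55
tcp_pos: [0.5687, -0.0153, 0.3442]
tool_rot: [0.995, -0.098, 0.002, -0.015]
force: [0.4, -0.1, -0.3]
finger_gap: 0.526
gripper_force: 0.0
```

Emit:
{"name": "drive_tool", "arguments": {"plan": [[0, 0, 0, 0, 0, -8, 0.05], [0, 0, 0, 0, 0, -8, 0.05], [0, 0, 0, 0, 0, -8, 0.05], [0, 0, 0, 0, 0, -8, 0.05], [0, 0, 0, 0, 0, -8, 0.05], [0, 0, 0, 0, 0, -8, 0.05], [0, 0, 0, 0, 0, -8, 0.05], [0, 0, 0, 0, 0, -8, 0.05], [0, 0, 0, 0, 0, -8, 0.05], [0, 0, 0, 0, 0, -8, 0.05]]}}

```text
t: 15.55
tcp_pos: [0.5688, -0.0153, 0.3442]
tool_rot: [0.825, 0.564, 0.011, -0.01]
force: [-0.3, 0.4, -0.4]
finger_gap: 0.524
gripper_force: 0.0
```

Emit:
{"name": "drive_tool", "arguments": {"plan": [[0, 0, 0, 0, 0, -8, 0.05], [0, 0, 0, 0, 0, -8, 0.05], [0, 0, 0, 0, 0, 0, 0.05], [0, 0, 0, 0, 0, 0, 0.05], [0, 0, 0, 0, 0, 0, 0.05]]}}

```text
t: 16.05
tcp_pos: [0.5688, -0.0159, 0.3443]
tool_rot: [0.742, 0.671, 0.013, -0.008]
force: [0.3, 0.4, -0.2]
finger_gap: 0.522
gripper_force: 0.0
```

```bash
cat > rel.py <<'E'
from h import *
s=manip.sense(); r=R.from_quat(s["tool_rot"]); print(s["t"],s["tcp_pos"],s["q"],s["finger_gap"]); print(r.as_matrix().round(4))
G=R.from_matrix(np.array([[0,1,0],[1,0,0],[0,0,-1.]])) # tool x->+Y, tool y->+X
print("turn deg",np.degrees((r.inv()*G).as_rotvec()))
print("shift before turn",r.inv().apply(np.array([.5756,.0090,.184])-s["tcp_pos"]))
E
python3 rel.py
```

```text
16.05 [ 0.56877436 -0.01590659  0.34426861] [-0.23952578  0.34804841  1.45192725  0.03082876  1.34091876 -0.14602272] 0.5216760108674643
[[ 0.1002  0.9949  0.0079]
 [ 0.9945 -0.1004  0.029 ]
 [ 0.0296  0.005  -0.9995]]
turn deg [ 0.36894417 -1.68121235 -5.75880697]
shift before turn [0.02070842 0.00349592 0.16097172]
```

Emit:
{"name": "drive_tool", "arguments": {"plan": [[0, 0, 0, 0.4, -1.7, -5.75, 0.05], [0.01, 0.003, 0, 0, 0, 0, 0.05], [0.01, 0.003, 0, 0, 0, 0, 0.05], [0.005, 0.001, 0, 0, 0, 0, 0.05], [0, 0, 0, 0, 0, 0, 0.05], [0, 0, 0, 0, 0, 0, 0.05], [0, 0, 0, 0, 0, 0, 0.05]]}}

```text
t: 16.75
tcp_pos: [0.5757, 0.0087, 0.3443]
tool_rot: [0.707, 0.707, -0.0, -0.0]
force: [-0.3, 0.3, 0.5]
finger_gap: 0.522
gripper_force: 0.0
```

```bash
python3 rel.py
```

```text
16.75 [0.57566552 0.0086627  0.34425018] [-1.78696811e-01  3.61512305e-01  1.43043981e+00 -5.51962658e-04
  1.35014143e+00 -1.79364393e-01] 0.522482721526826
[[-8.e-04  1.e+00 -6.e-04]
 [ 1.e+00  8.e-04 -4.e-04]
 [-4.e-04 -6.e-04 -1.e+00]]
turn deg [-0.03373539  0.02525279  0.0451791 ]
shift before turn [4.07941779e-04 2.91274458e-05 1.60250028e-01]
```

Aligned over the bar. Descending and gripping.

Emit:
{"name": "drive_tool", "arguments": {"plan": [[0, 0, 0.01, 0, 0, 0, 0.05], [0, 0, 0.02, 0, 0, 0, 0.05], [0, 0, 0.03, 0, 0, 0, 0.05], [0, 0, 0.03, 0, 0, 0, 0.05], [0, 0, 0.025, 0, 0, 0, 0.05], [0, 0, 0.02, 0, 0, 0, 0.05], [0, 0, 0.015, 0, 0, 0, 0.05], [0, 0, 0.01, 0, 0, 0, 0.05], [0, 0, 0, 0, 0, 0, 0.05], [0, 0, 0, 0, 0, 0, 0.05]]}}

```text
t: 17.75
tcp_pos: [0.5759, 0.0086, 0.1844]
tool_rot: [0.707, 0.707, -0.0, 0.0]
force: [-0.3, -0.3, 0.6]
finger_gap: 0.526
gripper_force: 0.0
```

Emit:
{"name": "drive_tool", "arguments": {"plan": [[0, 0, 0, 0, 0, 0, -0.3], [0, 0, 0, 0, 0, 0, -0.5], [0, 0, 0, 0, 0, 0, -0.6], [0, 0, 0, 0, 0, 0, -0.7], [0, 0, 0, 0, 0, 0, -0.8], [0, 0, 0, 0, 0, 0, -1], [0, 0, 0, 0, 0, 0, -1], [0, 0, 0, 0, 0, 0, -1]], "newtons": 30}}

```text
t: 18.55
tcp_pos: [0.5759, 0.0087, 0.185]
tool_rot: [0.707, 0.708, -0.0, 0.0]
force: [-1.6, 1.5, 5.0]
finger_gap: 0.183
gripper_force: 31.2
```

Emit:
{"name": "drive_tool", "arguments": {"plan": [[0, 0, 0, 0, 0, 0, -1], [0, 0, 0, 0, 0, 0, -1], [0, 0, 0, 0, 0, 0, -1]], "newtons": 80}}

```text
t: 18.85
tcp_pos: [0.5759, 0.0087, 0.1852]
tool_rot: [0.707, 0.708, -0.0, 0.0]
force: [-1.0, 0.1, 7.0]
finger_gap: 0.171
gripper_force: 79.1
```

Gripped: the opening is about 15 mm, which fits the 16 mm bar. Lifting gently straight up by 100 mm.

Emit:
{"name": "drive_tool", "arguments": {"plan": [[0, 0, -0.001, 0, 0, 0, -1], [0, 0, -0.002, 0, 0, 0, -1], [0, 0, -0.003, 0, 0, 0, -1], [0, 0, -0.004, 0, 0, 0, -1], [0, 0, -0.004, 0, 0, 0, -1], [0, 0, -0.003, 0, 0, 0, -1], [0, 0, -0.002, 0, 0, 0, -1], [0, 0, -0.001, 0, 0, 0, -1], [0, 0, 0, 0, 0, 0, -1], [0, 0, 0, 0, 0, 0, -1]]}}

```text
t: 19.85
tcp_pos: [0.5755, 0.0088, 0.2042]
tool_rot: [0.707, 0.708, -0.0, -0.0]
force: [-0.8, 0.2, -7.2]
finger_gap: 0.174
gripper_force: 78.0
```

```bash
python3 rel.py
cat > lev.py <<'E'
from h import *
s=manip.sense(); print(s["force"],s["ft_torque"],s["gripper_force"],s["qd"].round(4))
e=shot("side"); W=cloud(e); h=s["tcp_pos"][2]-.185+.028
hsv=cv2.cvtColor(e["image"],cv2.COLOR_RGB2HSV)
m=(np.abs(W[...,2]-h)<.012)&(np.abs(W[...,0]-.575)<.135)&(np.abs(W[...,1]-.009)<.062)&(hsv[...,0]>8)&(hsv[...,0]<30)&(hsv[...,2]>130)
m=cv2.erode(m.astype(np.uint8),np.ones((3,3)))>0
q=W[m]; A=np.c_[q[:,:2]-[.575,.009],np.ones(len(q))]
for _ in range(4):
    c=np.linalg.lstsq(A,q[:,2],rcond=None)[0]; k=np.abs(q[:,2]-A@c)<.003; q,A=q[k],A[k]
print("expected",h,"slopes deg x,y",np.degrees(c[:2]),"height",c[2],len(q))
cv2.imwrite("pics/lift.png",cv2.resize(e["image"][60:310,120:420],(720,600))[...,::-1])
E
python3 lev.py
```

```text
19.85 [0.57550856 0.00877176 0.20418972] [-1.78600355e-01  5.12399475e-01  1.60035447e+00 -5.25465753e-04
  1.02953975e+00 -1.79605501e-01] 0.17404184210262072
[[-1.3e-03  1.0e+00 -8.0e-04]
 [ 1.0e+00  1.3e-03 -3.0e-04]
 [-3.0e-04 -8.0e-04 -1.0e+00]]
turn deg [-0.04411989  0.01822989  0.07311119]
shift before turn [0.00023454 0.00010728 0.02018957]
[-0.75984068  0.20154029 -7.17914306] [ 5.83593692e-06  4.79549348e-02 -1.46935371e-02] 78.011873960495 [ 0.0004  0.0013  0.0012  0.0002 -0.0011 -0.004 ]
expected 0.04718972295415366 slopes deg x,y [-0.0631273 -0.1466432] height 0.04733588424203106 1386
```

The whole load (about 7 N) is in the air and level. Up the remaining 80 mm.

Emit:
{"name": "drive_tool", "arguments": {"plan": [[0, 0, -0.002, 0, 0, 0, -1], [0, 0, -0.005, 0, 0, 0, -1], [0, 0, -0.009, 0, 0, 0, -1], [0, 0, -0.012, 0, 0, 0, -1], [0, 0, -0.014, 0, 0, 0, -1], [0, 0, -0.014, 0, 0, 0, -1], [0, 0, -0.012, 0, 0, 0, -1], [0, 0, -0.008, 0, 0, 0, -1], [0, 0, -0.004, 0, 0, 0, -1], [0, 0, -0.001, 0, 0, 0, -1]]}}

```text
t: 20.9
tcp_pos: [0.5757, 0.0088, 0.2858]
tool_rot: [0.707, 0.708, -0.0, 0.0]
force: [0.7, 0.4, -6.6]
finger_gap: 0.175
gripper_force: 78.2
```

Emit:
{"name": "drive_tool", "arguments": {"plan": [[0, 0, 0, 0, 0, 0, -1], [0, 0, 0, 0, 0, 0, -1], [0, 0, 0, 0, 0, 0, -1], [0, 0, 0, 0, 0, 0, -1], [0, 0, 0, 0, 0, 0, -1], [0, 0, 0, 0, 0, 0, -1], [0, 0, 0, 0, 0, 0, -1], [0, 0, 0, 0, 0, 0, -1]]}}

```text
t: 21.7
tcp_pos: [0.5757, 0.0088, 0.2853]
tool_rot: [0.707, 0.708, -0.0, -0.0]
force: [0.3, 0.7, -6.9]
finger_gap: 0.172
gripper_force: 78.2
```

```bash
python3 lev.py
```

```text
[ 0.25860915  0.68008747 -6.92566587] [-0.02492282  0.037871   -0.0804781 ] 78.15541863441467 [-0.0015  0.0003  0.0002 -0.0001 -0.0008 -0.0045]
expected 0.12825682537134078 slopes deg x,y [-0.01382307 -0.1413926 ] height 0.1283580554705988 1504
```

View pics/lift.png

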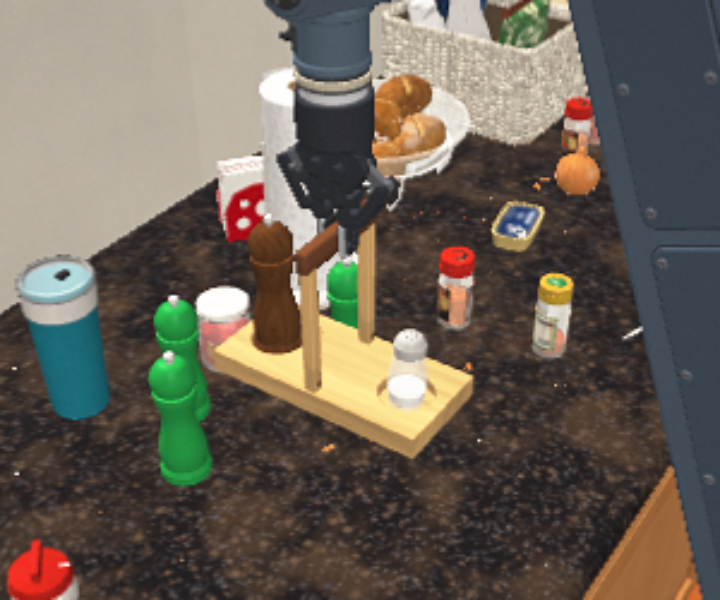

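The caddy hangs level with its underside at 100 mm. The mill (272,290) and shaker (408,370) stand in it, and the other things are where they were.

```bash
python3 -c "
from station import manip
print(manip.sign_off())"
```

```text
the job is handed in; nothing more can be done
None
```

The job is handed in at about 22 s: the arm holds the caddy level with its underside 10 cm up and the mill and shaker standing in it, but joint 6 briefly read 2.854 against its stated 2.85 limit while turning, which could count against the run.

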